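# Hang the display shelf and stand the valve on it

## Task

Put up the little white display shelf on the slotted upright: guide its two hooks into the top pair of slots and press it straight down until it is fully home and the brass spring tongue snaps out through the window in its back plate. With the shelf locked, take the grey radio valve that stands in the open front part of the table (not the spares beside and behind the radio set), lower it upright into the black round socket on the shelf before letting go, and leave it standing there. Do not disturb the other things on the table.

Things in the scene. Friction and masses are not known exactly. Their poses are not given: they have to be found in the camera images.
- stand: Display stand, fixed: grey foot 150 x 140 x 10 mm carrying a slotted aluminium upright, 70 mm wide (along y), top 194 mm above the table. Origin: centre of the foot's underside, z up. The upright's front face lies at stand x = +30 mm and looks to stand -x; below each pair of slots a sprung brass tongue stands in its middle.
- top_slots (a point): Midpoint between the lower edges of the top pair of slots, on the upright's front face, 148 mm above the table; axes as the stand's. The slots lie at y = +15 and -15 mm, each 10 mm wide, reaching 30 mm up from here. Two more pairs lie 52 and 104 mm lower. The front sheet is 3 mm thick, hollow behind for 21 mm.
- seat (a point): Point on the upright's front face 110 mm above the table, mid-width; axes as the stand's (x into the upright, z up). With the shelf locked in the top slots, shelf_back lies here (within 2 mm), axes parallel. To hang it: hold it 14 to 21 mm higher (18 is best) and in front, move along +x until the back plate meets the face, then press down.
- shelf: White metal display shelf, loose, 0.2 kg, level on the table at the start: tray 95 mm long (x -45 to +50), 46 mm wide (y) outside its two 26 mm high, 3 mm thick cheeks. Grasp from above by the outsides of both cheeks, about mid-length. 10 mm front lip at -x; 50 mm high, 3 mm thick back plate at +x. Origin: centre of the underside, z up.
- shelf_back (a point): Point on the rear face of the shelf's back plate at its lower edge, mid-width (shelf x = +50, y = 0, z = 0 mm); axes as the shelf's. The plate has a window for the tongue: 22 mm wide, 5 to 26 mm above this point.
- hooks (a point): Midpoint between the shelf's two steel hooks, on the back plate's rear face (shelf x = +50, y = 0, z = 38 mm), at the underside of their necks, which come to rest on the slots' lower edges. Hooks at y = +15 and -15 mm, 6 mm wide with round noses, reaching 13 mm back; necks 8 mm high, lugs hang 14 mm below the necks and drop behind the sheet with 1 to 2 mm play.
- socket (a point): Centre of the bottom of the shelf's round black socket, on the tray's floor (shelf x = -20, y = 0, z = 3 mm). Socket: inner diameter 35 mm, 8 mm deep, rim 11 mm above the shelf's underside; the cheeks beside it are 26 mm high.
- tongue2 (a joint): Spring tongue of the top slots, m: 0 = out (7 mm proud of the face, 3 N spring), up to 0.009 = pushed in. It slopes, so the shelf's lower edge pushes it in on the way down; this takes some 3 to 10 N of push, and the smooth metal slides easily. It snaps out through the window only in the last 1.5 mm, shelf fully down; its down-turned lower lip then keeps the shelf from lifting.
- valve: Radio valve standing in the open front part of the table, loose, 35 g: grey rounded envelope about 24 mm in diameter on a black base 27 mm in diameter and 18 mm high, 65 mm tall in all. Origin: centre of its underside, z up. Grasp it from above by the envelope, about 45 mm above its foot.
- cell: Bystander, loose: red dry cell with a cream band at the top, 27 mm in diameter, 50 mm tall, upright. Origin: centre of its underside.
- insulator: Bystander, loose: white waisted egg insulator, 32 mm in diameter, 41 mm tall, upright. Origin: centre of its underside.
- carton: Bystander, loose: orange-brown valve carton, 35 x 34 x 75 mm, upright. Origin: centre of its underside. (Not listed, fixed: the tall radio set behind the work, up to 0.43 m high, its nearest corner about x = 0.68, y = -0.15 m; pass in front of it.)
There are look-alikes about, which are no part of the job. Of the things that look like the valve, the smaller one is meant.

How it is judged:
By the outcome, as a careful person would: the job done as asked, in the order asked, and still so for the second after the job is handed in, with the robot touching nothing.
It also fails if it takes over 64 s, if anything falls off the work surface, if the arm or the gripper's body presses on something with over 40 N, if the wrist force passes 120 N, or if a joint passes its speed limit or range.

## Robot

A 6-joint arm with a two-finger parallel gripper is mounted at the origin on a cart in front of the work surface, level with it; the furniture and walls round the work are solid. World frame = base frame: x ahead of the robot, y to its left, z up, the work surface at z = 0. Lengths are in m, angles in rad, forces in N, time in s.
With the tool pointing down it reaches from about 0.375 to 0.9 m from the base axis. Payload 3.1 kg.
Tool frame: the origin (TCP) lies at the very end of the fingers, on their centre line; the grasp point (between the pads) lies 19 mm behind it; z points along the fingers, y is the line along which they close (so a half turn about z gives the same grasp; the last joint's range is limited). The gripper opens to 87 mm and grips with 3 to 60 N. Pads are 19 mm wide; open, the fingers measure 117 mm over their backs; the gripper's body (75 mm by 190 mm) begins 51 mm behind the grasp point.
Start: joints at [1, 0.527, 1.433, -0, 1.181, -0.178], TCP at [0.239, 0.578, 0.223] pointing down, gripper open.
Joint ranges: [-3.08, 3.08], [-0.75, 2.2], [0.22, 2.44], [-1.43, 4.57], [0, 2.65], [-2.85, 2.85]. Speed limits (rad/s): [2.79, 2.79, 3.14, 3.14, 3.14, 3.14].

## Interface

Orientations are given as a unit quaternion [x, y, z, w].
In Python, from rig import robot gives the robot as it stands. The module is installed in compiled form; this text tells all that it offers.
- The arm moves only by the tool play_rows, never from a script. Its argument "steps" is one flat list of numbers, 5 for each row, row after row: the opening, from -1 (shut) to 1 (fully open), then the shift along the tool's x, y, z as a fraction of full scale, then the turn about the tool's z as a fraction of full scale. In form: [claw, tx, ty, tz, twist, claw, tx, ty, tz, twist, ...]. A call has exactly 10 rows; each row shifts and turns the commanded pose from where the row before left it, along the tool's axes as they then stand; what a row does not reach is not made up. Full scale, the value 1, is 0.03 m for a shift and 0.1 rad for a turn. A row lasts 1/10 s, in which the tool goes at most 50 mm and 8.59 degrees, less where a joint would pass 70% of its speed; a pose out of reach is approached as far as the arm can. A call with a number of a shift or a turn outside -1 to 1 is refused whole. A call with a gripper value outside its range is refused whole. The fingers move at their own pace and stop on an object; "grip_force" is the grip in N (left out, the last holds). Time passes only in rows, so rows that do not move let the fingers close, or fill a call up. It gives the time, the measured TCP pose, the force, the opening and the grip force at its end, in the units of the state.
- robot.get_obs(): the state, without advancing time (a new reading comes with each control period).
- robot.camera(name): name is "side" or "top" or "wrist"; returns a dict with "image" (480x640x3 uint8, red, green, blue), "mtx" (3x3 intrinsics, pixels), "D" ([k1, k2, p1, p2, k3] as OpenCV has them; the pictures are not rectified), "rvec" (rotation vector, rad) and "tvec" (3), from world to camera coordinates, as OpenCV has them. Camera axes: x right, y down, z forward; pixel columns grow to the right and rows downward; lengths in m; the calibration is good to about 2 mm. A picture is of the moment at which its call begins. There is no depth.
- robot.hand_in(): hands the job in; it is judged then, once.
The state is a dict: "time": time; "q": joint angles; "joint_velocities": joint speeds; "joint_torque": joint torques, N m; "position": TCP position; "tool_rot": TCP orientation; "ft_force": force on the tool from outside, world axes, zero at the start; "moment": the same for the moment, N m; "grip_width": finger opening in m; "grip_force": force on a finger pad.
Only numpy, scipy, OpenCV 4.12 (cv2) and the standard library are available. Lean on these libraries where they do the work, as an engineer would, in place of code of your own. Each camera call takes 0.05 s, during which the arm holds its last target. There are 200 camera calls.

## Working session

There is one attempt and no reset: what is moved stays moved. The work goes in short steps, Python scripts to look and compute and a tool call to move; the robot and the scene stay as the last step left them, time stands still between calls to the robot, and variables do not carry over. Pictures are saved under pics/ and viewed, at most 10 in all, crops included, and the job is handed in when it is done.

Besides the shell and the picture viewer there is one more tool, called in YAML: its name, and indented under it one key for each argument. play_rows: Moves the arm, as the interface text tells. Shift numbers are shares of 0.03 m and turn numbers shares of 0.1 rad, none past 1 either way. Its arguments: {"type":"object","properties":{"steps":{"type":"array"},"grip_force":{"type":"number"}},"required":["steps"]}

```bash
mkdir -p pics
cat > h.py <<'E'
import numpy as np, cv2
from rig import robot
def cam(n,save=None):
    c=robot.camera(n)
    if save: cv2.imwrite('pics/'+save,c['image'][:,:,::-1])
    return c
def ray(c,px):
    R=cv2.Rodrigues(np.array(c['rvec'],float))[0]; t=np.array(c['tvec'],float).ravel()
    u=cv2.undistortPoints(np.array([[px]],float),np.array(c['mtx']),np.array(c['D'])).ravel()
    d=R.T@np.array([u[0],u[1],1]); return -R.T@t,d
def onz(c,px,z):
    o,d=ray(c,px); return o+d*(z-o[2])/d[2]
def proj(c,P):
    return cv2.projectPoints(np.array(P,float).reshape(-1,3),np.array(c['rvec'],float),np.array(c['tvec'],float),np.array(c['mtx']),np.array(c['D']))[0].reshape(-1,2)
def tri(c1,p1,c2,p2):
    o1,d1=ray(c1,p1);o2,d2=ray(c2,p2)
    s=np.linalg.lstsq(np.c_[d1,-d2],o2-o1,rcond=None)[0]
    a=o1+d1*s[0];b=o2+d2*s[1]; return (a+b)/2,np.linalg.norm(a-b)
E
python3 - <<'E'
from h import *
a=cam('top');b=cam('side')
for n,c in(('t',a),('s',b)):
    cv2.imwrite(f'pics/{n}0.png',c['image'][:,:,::-1])
    R=cv2.Rodrigues(np.array(c['rvec'],float))[0];print(n,-R.T@np.array(c['tvec']).ravel(),R[2],c['mtx'][0][0])
print(robot.get_obs())
E
```

```text
t [ 0.38546106 -0.0468416   1.22105607] [ 0.13414413 -0.02411848 -0.99066828] 444.84104033284865
s [0.46861119 0.90037175 0.52737435] [ 0.07410675 -0.91299568 -0.4011821 ] 515.9590069080089
{'time': 0.1, 'q': array([ 1.00050840e+00,  5.28383938e-01,  1.43377144e+00, -2.17882887e-05,
        1.18138177e+00, -1.78490067e-01]), 'joint_velocities': array([ 0.00038698, -0.00332166, -0.00350326,  0.00037513,  0.00027144,
       -0.00015223]), 'joint_torque': array([-1.77476732e-04, -4.40982485e+01, -1.77150267e+01,  6.34399289e-02,
        5.34471392e-02, -5.67817528e-05]), 'position': array([0.23827062, 0.57709176, 0.22166375]), 'tool_rot': array([ 1.94644191e-01,  9.80873434e-01, -9.08584849e-04, -3.46177859e-04]), 'ft_force': array([-0.04053606, -0.87158188,  0.77153844]), 'moment': array([ 0.02246696,  0.01529515, -0.0093362 ]), 'grip_force': 0.0, 'grip_width': 0.08726300685932539}
```

View pics/t0.png

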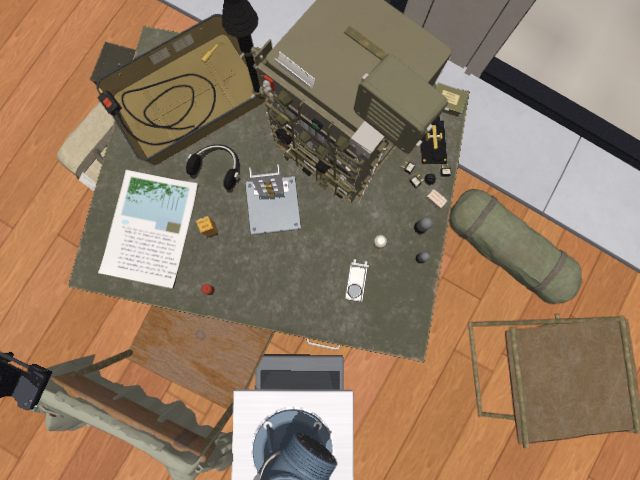

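View pics/s0.png

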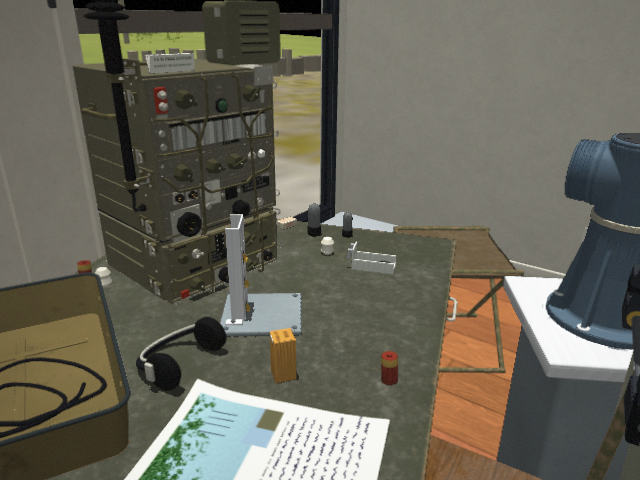

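The top view shows the stand at (272,200), the shelf at (356,281) with its hook end at the top, the cell at (207,289), the carton at (206,226) and the insulator at (380,241). Things that could be the valve are (422,257), which is small, (423,225), which is larger, and the black piece near the radio at (431,179). My choice is (422,257), and I'll check it in a close crop.

Run:
```python
from h import *
a=cv2.imread('pics/t0.png');b=cv2.imread('pics/s0.png')
r=lambda i,x,y,w,h,k:cv2.resize(i[y:y+h,x:x+w],None,fx=k,fy=k,interpolation=cv2.INTER_CUBIC)
o=np.zeros((600,800,3),np.uint8)
o[:300,:400]=r(a,340,215,100,75+0,4)
o[:300,400:]=r(a,230,160,100,75,4)
o[300:600,:400]=r(b,300,195,100,75,4)
o[300:600,400:]=r(b,205,205,120,150,4)[:300,:400] if 0 else r(b,205,210,133,100,3.0)[:300,:400].copy() if r(b,205,210,133,100,3.0).shape[1]>=400 else cv2.resize(b[210:310,205:338],(400,300))
cv2.imwrite('pics/c1.png',o)
```

```text
(no output)
```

View pics/c1.png

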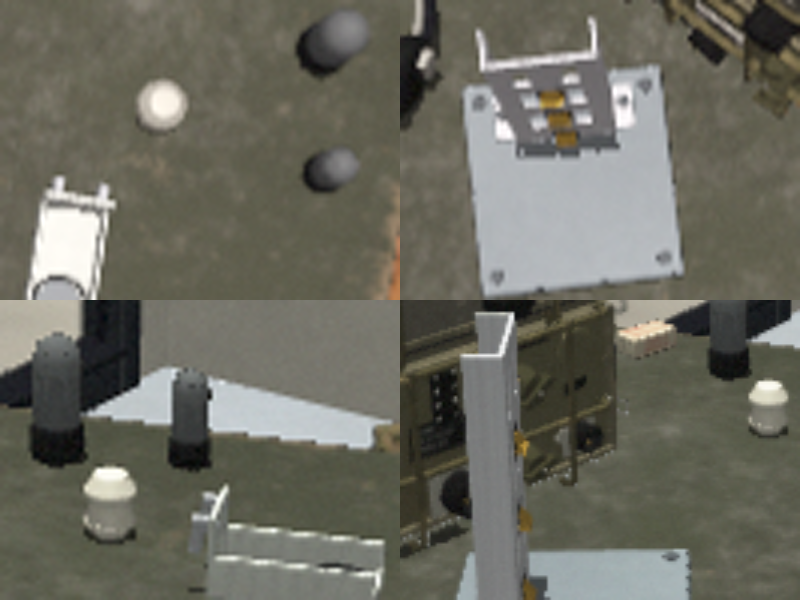

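The crop shows that the front valve, top (422,257) and side (347,225), is the smaller of the two, grey on a black base. The shelf's hooks point away from the robot, and the foot's four corners are clear. Next I'll measure these.

Run:
```python
from h import *
a=cam('top');b=cam('side')
f=[(230+x/4,160+y/4) for x,y in((83,294),(283,275),(260,66),(63,86))]
P=np.array([onz(a,p,.010) for p in f]);print(P.round(4));print('foot c',P.mean(0))
for i in range(4):
    e=P[(i+1)%4]-P[i];print(np.linalg.norm(e).round(4),np.degrees(np.arctan2(e[1],e[0])).round(2))
im=a['image'].astype(int);hsv=cv2.cvtColor(a['image'],cv2.COLOR_RGB2HSV)
m=((hsv[...,2]>150)&(hsv[...,1]<40)).astype(np.uint8);m2=np.zeros_like(m);m2[255:305,335:375]=m[255:305,335:375]
cs,_=cv2.findContours(m2,0,1);c=max(cs,key=cv2.contourArea);print('shelf',cv2.minAreaRect(c),cv2.boxPoints(cv2.minAreaRect(c)))
for p in cv2.boxPoints(cv2.minAreaRect(c)):print(onz(a,p,.02).round(4))
# valve
t,g=tri(a,(422,257),b,(347,222));print('valve',t,g)
print(onz(b,(347.3,236.5),0),proj(a,[[.5,-.3,0]]))
# wrist, side
print([onz(a,(380,241),.02)])
cv2.imwrite('pics/s1.png',np.hstack([cv2.resize(a['image'][250:310,335:385],None,fx=8,fy=8,interpolation=2),cv2.resize(b['image'][235:295,340:375+25],None,fx=6.6,fy=8,interpolation=2)[:,:396]])[:,:,::-1])
```

```text
[[ 0.5712  0.1209  0.01  ]
 [ 0.5858 -0.0163  0.01  ]
 [ 0.734   0.0018  0.01  ]
 [ 0.718   0.1391  0.01  ]]
foot c [0.65224783 0.06137205 0.01      ]
0.1379 -83.92
0.1494 6.95
0.1383 96.65
0.148 -172.92
shelf ((356.45599365234375, 279.9919738769531), (17.709657669067383, 40.78588104248047), 10.304845809936523) [[344.09598 298.47195]
 [351.392   258.34396]
 [368.816   261.512  ]
 [361.52    301.63998]]
[ 0.3957 -0.1352  0.02  ]
[ 0.5041 -0.1551  0.02  ]
[ 0.4958 -0.2025  0.02  ]
[ 0.3875 -0.1821  0.02  ]
valve [ 0.50848755 -0.34491785  0.0357223 ] 0.0015280222616276243
[ 0.50694719 -0.33326069  0.        ] [[402.87490109 260.93828382]]
[array([ 0.55241349, -0.23369649,  0.02      ])]
```

View pics/s1.png

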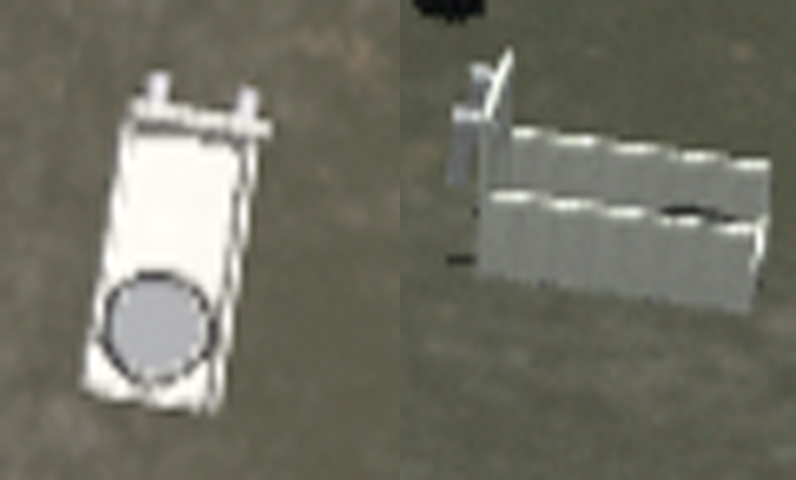

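```bash
cat >> h.py <<'E'
from scipy.spatial.transform import Rotation as Ro
def go(target,n=10,yaw=None):
    """tool-axis shift in full-scale units, total and per row; twist total"""
    o=robot.get_obs();R=Ro.from_quat(o['tool_rot']).as_matrix();d=np.array(target)-o['position']
    ya=np.degrees(np.arctan2(R[1,1],R[0,1]))
    s=R.T@d/.03;print('pos',o['position'].round(4),'yawY',ya.round(2),'tz',R[:,2].round(3),'F',o['ft_force'].round(1),'w',round(o['grip_width'],4),'t',o['time'])
    print('total',s.round(3),'row',(s/n).round(4))
    if yaw is not None:print('twist total',(-np.radians(yaw-ya)/.1).round(3))
E
python3 - <<'E'
from h import *
a=cam('top')
p=lambda x,y:(335+x/8,250+y/8)
s=onz(a,p(159,327),.011);e1=onz(a,p(133,105),.05);e2=onz(a,p(270,130),.05)
print('socket',s,'edge',e1,e2,np.linalg.norm(e1-e2),np.degrees(np.arctan2(*(e1-e2)[1::-1])))
m=(e1+e2)/2;d=m-s;print('len',np.linalg.norm(d[:2]),np.degrees(np.arctan2(d[1],d[0])))
go((.45,-.17,.20),26,79.6)
E
```

```text
socket [ 0.41638743 -0.16516276  0.011     ] edge [ 0.4884137  -0.15294089  0.05      ] [ 0.4804805  -0.19836631  0.05      ] 0.04611295133858316 80.09363999635961
len 0.06886346071550935 -8.762705823787215
pos [0.2384 0.5774 0.2221] yawY 67.55 tz [-0.001 -0.001 -1.   ] F [-0.3 -0.5 -0.1] w 0.0869 t 0.25
total [-16.03  -20.33    0.754] row [-0.6166 -0.7819  0.029 ]
twist total -2.103
```

play_rows:
  steps: [1,-0.62,-0.78,0,0,1,-0.62,-0.78,0,0,1,-0.62,-0.78,0,0,1,-0.62,-0.78,0,0,1,-0.62,-0.78,0,0,1,-0.62,-0.78,0,0,1,-0.62,-0.78,0,0,1,-0.62,-0.78,0,0,1,-0.62,-0.78,0,0,1,-0.62,-0.78,0,0]

```text
time: 1.25
position: [0.3214, 0.2892, 0.2227]
tool_rot: [0.195, 0.981, 0.0, 0.0]
ft_force: [-0.2, -0.2, -0.3]
grip_width: 0.087
grip_force: 0.0
```

play_rows:
  steps: [1,-0.62,-0.78,0,0,1,-0.62,-0.78,0,0,1,-0.62,-0.78,0,0,1,-0.62,-0.78,0,0,1,-0.62,-0.78,0,0,1,-0.62,-0.78,0,0,1,-0.62,-0.78,0,0,1,-0.62,-0.78,0,0,1,-0.62,-0.78,0,0,1,-0.62,-0.78,0,0]

```text
time: 2.25
position: [0.404, 0.0018, 0.2227]
tool_rot: [0.195, 0.981, 0.0, 0.0]
ft_force: [0.6, 0.2, 0.0]
grip_width: 0.087
grip_force: 0.0
```

play_rows:
  steps: [1,-0.62,-0.78,0,0,1,-0.62,-0.78,0,0,1,-0.62,-0.78,0,0,1,-0.62,-0.78,0,0,1,-0.62,-0.78,0.2,0,1,-0.62,-0.78,0.2,0,1,0,0,0.3,-1,1,0,0,0,-1,1,0,0,0,-0.2,1,0,0,0,0]

```text
time: 3.25
position: [0.4533, -0.1693, 0.2016]
tool_rot: [0.087, 0.996, -0.0, 0.0]
ft_force: [0.7, 1.2, -0.3]
grip_width: 0.0869
grip_force: 0.0
```

Run:
```python
from h import *
c=cam('wrist','w1.png')
R=cv2.Rodrigues(np.array(c['rvec'],float))[0];print(-R.T@np.array(c['tvec']).ravel(),R[2])
print(proj(c,[[.416,-.165,.011],[.484,-.1757,.05]]))
go((.45,-.17,.20),10,80.5)
```

```text
[ 0.3709594  -0.15573101  0.36338485] [ 0.29755697 -0.0515541  -0.95331108]
[[311.54501135 168.24849198]
 [312.86554747 253.87898231]]
pos [ 0.4533 -0.1692  0.2017] yawY 80.08 tz [ 0. -0. -1.] F [-0.1 -0.3 -0.4] w 0.0869 t 3.3
total [ 0.105 -0.044  0.057] row [ 0.0105 -0.0044  0.0057]
twist total -0.074
```

View pics/w1.png

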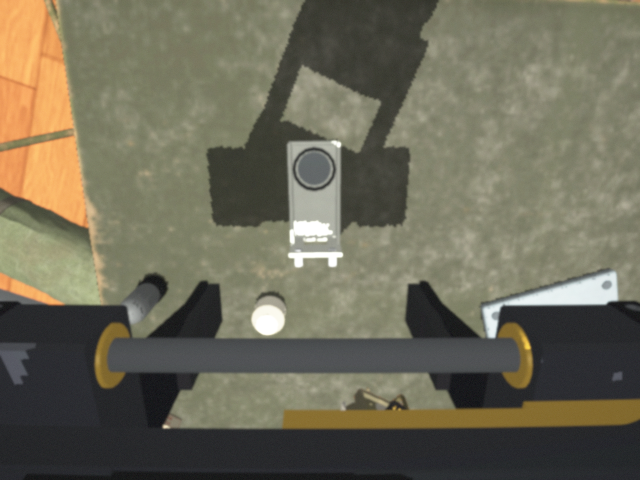

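The wrist view shows the shelf straight ahead: socket ring centred at (314,168), back-plate top edge from (289,255) to (342,254), hooks at (298,262) and (333,262), and lip edge from (288,142) to (340,142).

Run:
```python
from h import *
c=cam('wrist')
s=onz(c,(314.3,168.2),.011);e1=onz(c,(342.3,254),.05);e2=onz(c,(288.8,255),.05)
print(s,e1,e2,np.linalg.norm(e1-e2),np.degrees(np.arctan2(*(e1-e2)[1::-1])))
m=(e1+e2)/2;d=m-s;print('mid',m,'len',np.linalg.norm(d[:2]),np.degrees(np.arctan2(d[1],d[0])))
l1,l2=onz(c,(288,142),.010),onz(c,(341,142),.010);print('lip',l1,l2,(l1+l2)/2,np.degrees(np.arctan2(*(l2-l1)[1::-1])))
k1,k2=onz(c,(298,266),.046),onz(c,(333.5,266),.046);print('hooks',k1,k2,np.degrees(np.arctan2(*(k2-k1)[1::-1])))
```

```text
[ 0.41649889 -0.16247471  0.011     ] [ 0.48866504 -0.15046704  0.05      ] [ 0.48153752 -0.19646029  0.05      ] 0.046542240228368344 81.19100981588183
mid [ 0.48510128 -0.17346367  0.05      ] len 0.06947694267457102 -9.100515618045856
lip [ 0.38949093 -0.18172679  0.01      ] [ 0.39770117 -0.13486096  0.01      ] [ 0.39359605 -0.15829387  0.01      ] 80.0634063474523
hooks [ 0.49459158 -0.19091818  0.046     ] [ 0.50004837 -0.1598155   0.046     ] 80.04905698534938
```

Run:
```python
from h import *
go((.4372,-.166,.004),10,80.5)
```

```text
pos [ 0.4534 -0.1692  0.2018] yawY 80.1 tz [ 0. -0. -1.] F [-0.  -0.  -0.1] w 0.0868 t 3.35
total [0.553 0.014 6.593] row [0.0553 0.0014 0.6593]
twist total -0.071
```

play_rows:
  steps: [1,0.1,0,0.9,-0.07,1,0.1,0,0.9,0,1,0.1,0,0.9,0,1,0.1,0,0.9,0,1,0.1,0.014,0.9,0,1,0.05,0,0.8,0,1,0,0,0.7,0,1,0,0,0.4,0,1,0,0,0.2,0,1,0,0,0,0]
  grip_force: 40

```text
time: 4.35
position: [0.4372, -0.1661, 0.0033]
tool_rot: [0.082, 0.997, 0.0, -0.0]
ft_force: [-0.2, 0.4, -0.1]
grip_width: 0.0872
grip_force: 0.0
```

play_rows:
  steps: [-1,0,0,0,0,-1,0,0,0,0,-1,0,0,0,0,-1,0,0,0,0,-1,0,0,0,0,-1,0,0,0,0,-1,0,0,0,0,-1,0,0,0,0,-1,0,0,0,0,-1,0,0,0,0]

```text
time: 5.35
position: [0.4371, -0.1662, 0.0037]
tool_rot: [0.082, 0.997, -0.0, 0.0]
ft_force: [-0.6, -0.1, 4.3]
grip_width: 0.0459
grip_force: 40.0
```

play_rows:
  steps: [-1,0,0,-0.3,0,-1,0,0,-0.6,0,-1,0,0,-0.8,0,-1,0,0,-0.8,-0.4,-1,0,0,-0.8,-0.6,-1,0,0,-0.6,-0.6,-1,0,0,-0.36,-0.6,-1,0,0,0,-0.4,-1,0,0,0,-0.26,-1,0,0,0,0]

```text
time: 6.35
position: [0.4365, -0.1659, 0.1313]
tool_rot: [-0.061, 0.998, 0.0, -0.0]
ft_force: [0.2, -0.5, -1.3]
grip_width: 0.0459
grip_force: 40.0
```

play_rows:
  steps: [-1,-0.2,0.2,0,0,-1,-0.5,0.6,0,0,-1,-0.7,0.76,0,0,-1,-0.8,0.9,0,0,-1,-0.9,0.9,0,0,-1,-0.9,0.9,0,0,-1,-0.8,0.9,0,0,-1,-0.7,0.8,0,0,-1,-0.34,0.5,0,0,-1,-0.2,0.2,0,0]

```text
time: 7.35
position: [0.5926, 0.056, 0.1307]
tool_rot: [-0.062, 0.998, 0.0, -0.001]
ft_force: [-0.4, 0.3, -2.8]
grip_width: 0.0459
grip_force: 40.0
```

Run:
```python
from h import *
a=cam('top','t2.png');b=cam('side','s2.png')
r=lambda i,x,y,w,h,k:cv2.resize(i[y:y+h,x:x+w],None,fx=k,fy=k,interpolation=cv2.INTER_CUBIC)
o=np.hstack([r(a['image'],235,165,80,100,5),r(b['image'],200,195,80,100,5)]);cv2.imwrite('pics/c2.png',o[:,:,::-1])
go((.5926,.0542,.1317),10,96.9)
```

```text
pos [0.5926 0.0546 0.1309] yawY 97.02 tz [-0.001 -0.    -1.   ] F [-0.1 -0.4 -1.9] w 0.0457 t 7.45
total [ 0.    -0.014 -0.028] row [ 0.     -0.0014 -0.0028]
twist total 0.02
```

View pics/c2.png

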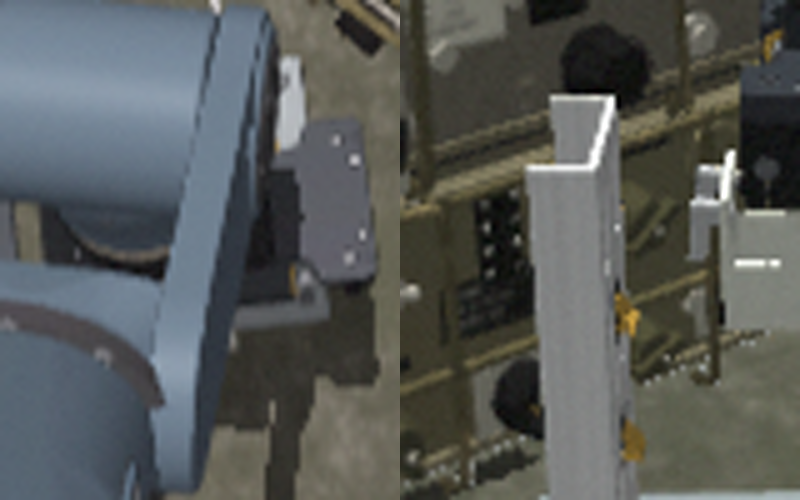

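The side view shows the hooks at about (340,233) level with the top of the upright's slots, roughly 35 mm in front of the face. The arm hides the top view, so I'll zoom into the first top picture to get the upright's lateral position.

Run:
```python
from h import *
a=cv2.imread('pics/t0.png')
cv2.imwrite('pics/c3.png',cv2.resize(a[160:204,243:295],None,fx=13,fy=13,interpolation=cv2.INTER_LANCZOS4))
```

```text
(no output)
```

View pics/c3.png

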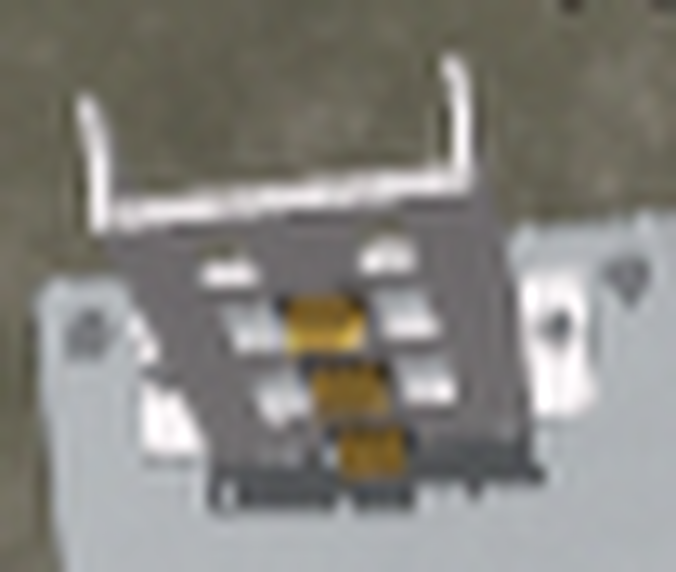

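The zoom shows the front-face top corners at crop (97,230) and (472,188), and the lower edges of the top slots at about (230,286) and (388,270).

Run:
```python
from h import *
a=cam('top');b=cam('side')
q=lambda x,y:(243+(x+.5)/13-.5,160+(y+.5)/13-.5)
L,Rr=onz(a,q(97,230),.194),onz(a,q(472,188),.194);print('top',L,Rr,np.linalg.norm(L-Rr),(L+Rr)/2,np.degrees(np.arctan2(*(L-Rr)[1::-1])))
L,Rr=onz(a,q(230,286),.148),onz(a,q(388,270),.148);print('slots',L,Rr,np.linalg.norm(L-Rr),(L+Rr)/2,np.degrees(np.arctan2(*(L-Rr)[1::-1])))
q=lambda x,y:(200+(x+.5)/5-.5,195+(y+.5)/5-.5)
L,Rr=onz(b,q(201,170),.194),onz(b,q(214,98),.194);print('side',L,Rr,np.linalg.norm(L-Rr),(L+Rr)/2)
n=np.array([np.cos(np.radians(6.9)),np.sin(np.radians(6.9)),0]);l=np.array([-n[1],n[0],0])
s=np.array([.652,.0614,0])+.03*n;print('seat by foot',s)
# side-view predicted px of face edge at z=.11 and shelf hook points given TCP
t=np.array([.5926,.0546,.1272]);print('pred plate-top near corner, bottom near corner',proj(b,[t+.05*n+.023*l+[0,0,.05],t+.05*n+.023*l,t+.063*n+.018*l+[0,0,.046],t+.063*n+.018*l+[0,0,.024]]))
print('face near edge z .194,.1',proj(b,[s+.035*l+[0,0,.194],s-.035*l+[0,0,.194],s+.035*l+[0,0,.11]]))
```

```text
top [0.6780509  0.10112666 0.194     ] [0.68674854 0.03287372 0.194     ] 0.06880488542703991 [0.68239972 0.06700019 0.194     ] 97.26220392489063
slots [0.68042652 0.08210604 0.148     ] [0.68390617 0.05210518 0.148     ] 0.03020197165992481 [0.68216635 0.06710561 0.148     ] 96.61589753424548
side [0.67550929 0.10630059 0.194     ] [0.68681849 0.03835861 0.194     ] 0.06887677883066762 [0.68116389 0.0723296  0.194     ]
seat by foot [0.68178272 0.06500411 0.        ]
pred plate-top near corner, bottom near corner [[263.79023423 233.43188224]
 [264.81500056 259.31038205]
 [256.62648137 234.45956584]
 [257.15036652 245.90589064]]
face near edge z .194,.1 [[239.50118556 227.09836084]
 [243.86190353 212.65816387]
 [242.12716939 271.07093538]]
```

Run:
```python
from h import *
go((.6190,.0612,.1320),10,96.9)
```

```text
pos [0.5918 0.0532 0.131 ] yawY 96.91 tz [-0.002 -0.    -1.   ] F [-0.6 -0.1 -2.4] w 0.0457 t 7.55
total [-0.933  0.155 -0.035] row [-0.0933  0.0155 -0.0035]
twist total 0.002
```

play_rows:
  steps: [-1,0,0.06,-0.02,0,-1,0,0.06,-0.02,0,-1,-0.1,0,0,0,-1,-0.2,0,0,0,-1,-0.2,0,0,0,-1,-0.2,0,0,0,-1,-0.1,0,0,0,-1,-0.06,0,0,0,-1,-0.04,0,0,0,-1,0,0,0,0]

```text
time: 8.55
position: [0.6191, 0.061, 0.1324]
tool_rot: [-0.061, 0.998, 0.0, -0.0]
ft_force: [-0.5, -0.3, -1.6]
grip_width: 0.0455
grip_force: 40.0
```

Run:
```python
from h import *
b=cam('side');a=cam('top')
r=lambda i,x,y,w,h,k:cv2.resize(i[y:y+h,x:x+w],None,fx=k,fy=k,interpolation=cv2.INTER_CUBIC)
o=np.hstack([r(b['image'],220,200,66,90,6),r(a['image'],255,160,66,90,6)]);cv2.imwrite('pics/c4.png',o[:,:,::-1])
go((.6329,.0628,.1320),10,96.9)
```

```text
pos [0.6189 0.0609 0.1325] yawY 96.95 tz [-0.  0. -1.] F [-0.8  0.2 -1.5] w 0.0457 t 8.65
total [-0.472  0.005  0.016] row [-0.0472  0.0005  0.0016]
twist total 0.008
```

View pics/c4.png

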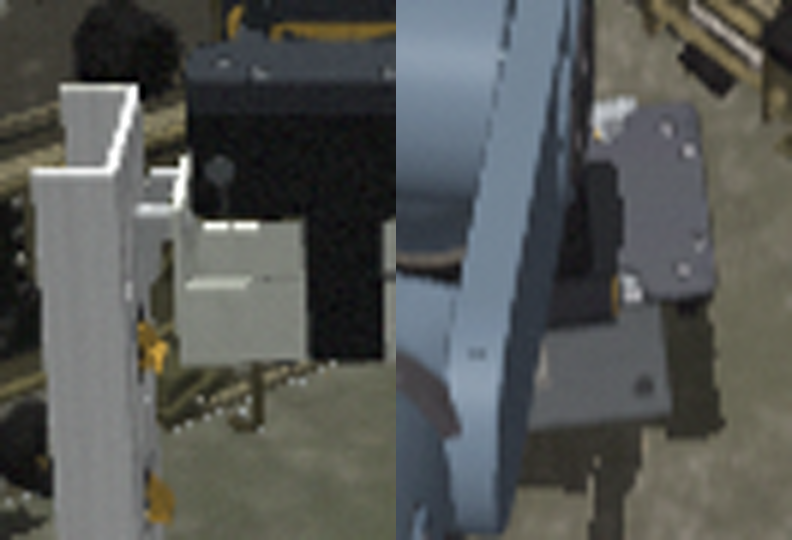

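The side view shows the hooks' noses at the face at slot height, with the plate about 14 mm off and the tongue below the plate's lower edge. I'll advance slowly.

play_rows:
  steps: [-1,-0.05,0,0,0,-1,-0.05,0,0,0,-1,-0.05,0,0,0,-1,-0.05,0,0,0,-1,-0.05,0,0,0,-1,-0.05,0,0,0,-1,-0.05,0,0,0,-1,-0.05,0,0,0,-1,-0.03,0,0,0,-1,0,0,0,0]

```text
time: 9.65
position: [0.6319, 0.0625, 0.1325]
tool_rot: [-0.061, 0.998, -0.0, -0.0]
ft_force: [-0.0, 0.3, -2.2]
grip_width: 0.046
grip_force: 40.0
```

play_rows:
  steps: [-1,-0.03,0,0,0,-1,-0.03,0,0,0,-1,-0.03,0,0,0,-1,-0.03,0,0,0,-1,0,0,0,0,-1,0,0,0,0,-1,0,0,0,0,-1,0,0,0,0,-1,0,0,0,0,-1,0,0,0,0]

```text
time: 10.65
position: [0.6326, 0.0626, 0.1323]
tool_rot: [-0.061, 0.998, -0.0, -0.003]
ft_force: [-7.1, -1.6, 1.5]
grip_width: 0.0457
grip_force: 40.0
```

Run:
```python
from h import *
b=cam('side')
r=lambda i,x,y,w,h,k:cv2.resize(i[y:y+h,x:x+w],None,fx=k,fy=k,interpolation=cv2.INTER_CUBIC)
cv2.imwrite('pics/c5.png',r(b['image'],220,200,66,90,6)[:,:,::-1])
go((.6329,.0628,.1320),10,96.9)
```

```text
pos [0.6327 0.0626 0.1323] yawY 96.96 tz [-0.006 -0.001 -1.   ] F [-6.9 -2.3  1.8] w 0.0452 t 10.7
total [-0.009  0.005  0.01 ] row [-0.0009  0.0005  0.001 ]
twist total 0.01
```

The plate met the face at the predicted x, with 7 N of push, so the hooks are in. I'll ease off 1 mm and press down.

play_rows:
  steps: [-1,0.04,0,0,0,-1,0,0,0.05,0,-1,0,0,0.07,0,-1,0,0,0.07,0,-1,0,0,0.07,0,-1,0,0,0.07,0,-1,0,0,0.07,0,-1,0,0,0.07,0,-1,0,0,0.05,0,-1,0,0,0,0]

```text
time: 11.7
position: [0.6315, 0.0629, 0.1158]
tool_rot: [-0.061, 0.998, 0.0, -0.003]
ft_force: [-5.4, -0.8, -2.6]
grip_width: 0.0456
grip_force: 40.0
```

play_rows:
  steps: [-1,0,0,0.04,0,-1,0,0,0.04,0,-1,0,0,0.04,0,-1,0,0,0.04,0,-1,0,0,0,0,-1,0,0,0,0,-1,0,0,0,0,-1,0,0,0,0,-1,0,0,0,0,-1,0,0,0,0]

```text
time: 12.7
position: [0.6326, 0.0628, 0.1127]
tool_rot: [-0.061, 0.998, 0.0, -0.002]
ft_force: [-7.0, -1.6, 4.5]
grip_width: 0.0459
grip_force: 40.0
```

Run:
```python
from h import *
b=cam('side');a=cam('top')
r=lambda i,x,y,w,h,k:cv2.resize(i[y:y+h,x:x+w],None,fx=k,fy=k,interpolation=cv2.INTER_CUBIC)
o=np.hstack([r(b['image'],220,200,66,90,6),r(a['image'],255,160,66,90,6)]);cv2.imwrite('pics/c6.png',o[:,:,::-1])
go((.6329,.0628,.1137),10,96.9)
```

```text
pos [0.6326 0.0628 0.1127] yawY 96.98 tz [-0.003 -0.    -1.   ] F [-7.1 -0.5  4.1] w 0.0458 t 12.8
total [-0.009 -0.001 -0.035] row [-0.0009 -0.0001 -0.0035]
twist total 0.013
```

play_rows:
  steps: [-1,0,0,0.04,0,-1,0,0,0.04,0,-1,0,0,0.04,0,-1,0,0,0,0,-1,0,0,0,0,-1,0,0,0,0,-1,0,0,0,0,-1,0,0,0,0,-1,0,0,0,0,-1,0,0,0,0]

```text
time: 13.8
position: [0.6326, 0.0628, 0.1109]
tool_rot: [-0.061, 0.998, -0.0, -0.001]
ft_force: [-10.5, 0.4, 12.8]
grip_width: 0.0458
grip_force: 40.0
```

play_rows:
  steps: [-1,0.02,0,0.05,0,-1,0,0,0.05,0,-1,0,0,0.05,0,-1,0,0,0,0,-1,0,0,0,0,-1,0,0,0,0,-1,0,0,0,0,-1,0,0,0,0,-1,0,0,0,0,-1,0,0,0,0]

```text
time: 14.8
position: [0.6329, 0.0628, 0.1098]
tool_rot: [-0.061, 0.998, -0.0, -0.0]
ft_force: [-13.8, -0.5, 28.1]
grip_width: 0.046
grip_force: 40.0
```

Run:
```python
from h import *
b=cam('side');a=cam('top')
r=lambda i,x,y,w,h,k:cv2.resize(i[y:y+h,x:x+w],None,fx=k,fy=k,interpolation=cv2.INTER_CUBIC)
o=np.hstack([r(b['image'],220,200,66,90,6),r(a['image'],255,160,66,90,6)]);cv2.imwrite('pics/c7.png',o[:,:,::-1])
go((.6329,.0628,.1137),10,96.9)
```

```text
pos [0.6328 0.0628 0.1098] yawY 97.02 tz [-0.    -0.001 -1.   ] F [-14.4  -0.2  28.2] w 0.0458 t 14.9
total [-0.002  0.001 -0.13 ] row [-0.0002  0.0001 -0.013 ]
twist total 0.022
```

View pics/c7.png

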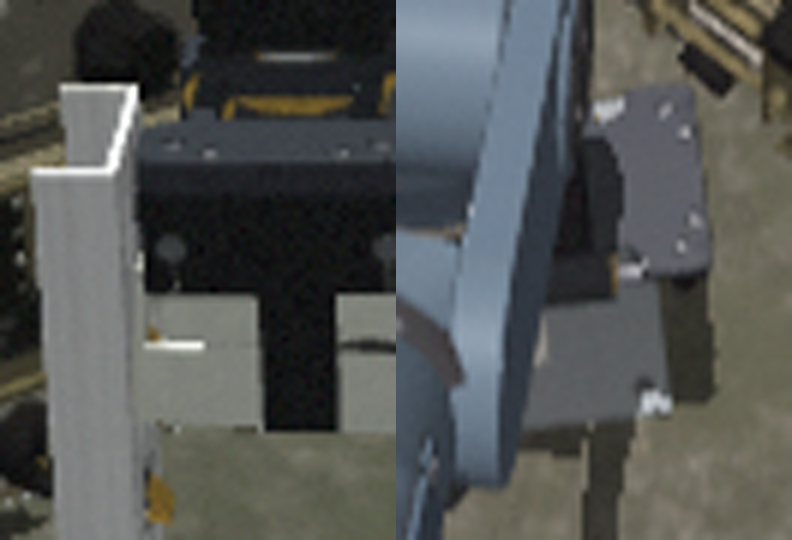

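The side view shows the shelf about 20 mm lower, flat on the face, with brass visible just above the near cheek at crop (153,335). Force rose steeply to 28 N, so it is bottomed out. I'll test the lock with a gentle upward pull.

play_rows:
  steps: [-1,0.03,0,-0.05,0,-1,0.03,0,-0.05,0,-1,0,0,-0.05,0,-1,0,0,-0.05,0,-1,0,0,-0.05,0,-1,0,0,-0.02,0,-1,0,0,0,0,-1,0,0,0,0,-1,0,0,0,0,-1,0,0,0,0]

```text
time: 15.9
position: [0.6327, 0.0624, 0.1122]
tool_rot: [-0.061, 0.998, -0.0, 0.001]
ft_force: [2.6, 0.8, -3.8]
grip_width: 0.0456
grip_force: 40.0
```

play_rows:
  steps: [-1,0,0,-0.05,0,-1,0,0,-0.05,0,-1,0,0,0,0,-1,0,0,0,0,-1,0,0,0,0,-1,0,0,0,0,-1,0,0,0,0,-1,0,0,0,0,-1,0,0,0,0,-1,0,0,0,0]

```text
time: 16.9
position: [0.6323, 0.0622, 0.1149]
tool_rot: [-0.06, 0.998, -0.0, 0.0]
ft_force: [4.9, 0.3, -9.5]
grip_width: 0.0457
grip_force: 40.0
```

Run:
```python
from h import *
b=cam('side')
r=lambda i,x,y,w,h,k:cv2.resize(i[y:y+h,x:x+w],None,fx=k,fy=k,interpolation=cv2.INTER_CUBIC)
o=r(b['image'],220,200,66,90,6);cv2.imwrite('pics/c8.png',o[:,:,::-1])
p=cv2.imread('pics/c7.png')[:,:396,::-1]
for x in (170,200,230,360):
    for im in (p,o):
        g=im[:,x].astype(int).sum(1)/3
        gr=np.diff(g); print(x,[(i,int(g[max(i-6,0)]),int(g[min(i+6,539)])) for i in range(270,470) if abs(gr[i])>8 and abs(gr[i])==abs(gr[i-4:i+5]).max()])
```

```text
170 [(290, 11, 91), (296, 39, 121), (340, 120, 230), (341, 115, 218), (348, 198, 133), (425, 123, 72)]
170 [(277, 8, 116), (327, 127, 189), (336, 183, 129), (410, 127, 56)]
200 [(295, 12, 116), (340, 119, 234), (348, 200, 135)]
200 [(277, 11, 119), (329, 112, 162)]
230 [(294, 12, 114)]
230 [(277, 12, 115)]
360 [(293, 14, 132), (340, 120, 39), (350, 42, 117)]
360 [(275, 12, 132), (323, 132, 46), (335, 46, 128)]
```

Run:
```python
import cv2,numpy as np
o=[cv2.imread(f'pics/{n}.png')[:,:396] for n in('c6','c8')]
cv2.imwrite('pics/v9.png',np.hstack(o))
```

```text
(no output)
```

View pics/v9.png

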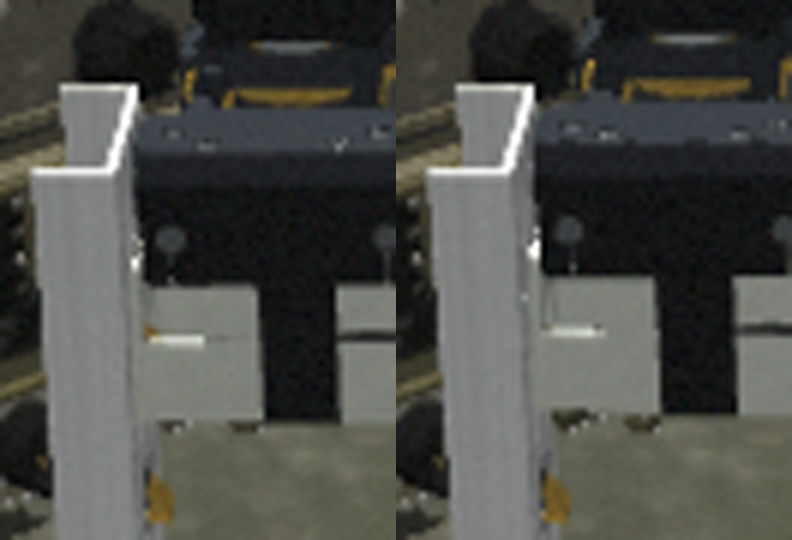

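Run:
```python
from h import *
b=cam('side');w=cam('wrist','w2.png')
n=np.array([np.cos(np.radians(6.95)),np.sin(np.radians(6.95)),0]);l=np.array([-n[1],n[0],0])
s=np.array([.6827,.0688,0])
for z in(.110,.115,.128):
    for h in(0,.026):
        P=[s-x*n+.023*l+[0,0,z+h] for x in np.linspace(.005,.09,200)];q=proj(b,P);print(z,h,np.interp(247.9,q[:,0],q[:,1]).round(2))
def edges(f):
    im=cv2.imread(f)[:,:396].astype(int).mean(2)
    g=np.diff(im[:,166:175].mean(1));return [(200+(i+1)/6-.5).__round__(2) for i in range(270,450) if abs(g[i])>6 and abs(g[i])==abs(g[i-8:i+9]).max()]
for f in('c4','c5','c6','c7','c8'):print(f,edges(f'pics/{f}.png'))
T=[s-.007*n+[0,0,.110+h] for h in(.006,.012,.018,.024)];print('tongue in wrist',proj(w,T).round())
hsv=cv2.cvtColor(w['image'],cv2.COLOR_RGB2HSV);m=((hsv[...,0]>12)&(hsv[...,0]<28)&(hsv[...,1]>140)&(hsv[...,2]>90)).astype(np.uint8)
k,_,st,ce=cv2.connectedComponentsWithStats(m);print([(st[i].tolist(),ce[i].round().tolist()) for i in range(1,k) if st[i][4]>15])
```

```text
0.11 0 268.9
0.11 0.026 255.73
0.115 0 266.39
0.115 0.026 253.16
0.128 0 259.81
0.128 0.026 246.43
c4 [271.0]
c5 [247.67, 260.5, 271.0]
c6 [245.67, 247.5, 255.5, 269.5]
c7 [249.0, 256.33, 270.5]
c8 [245.83, 255.67, 268.0, 271.0]
tongue in wrist [[316. 382.]
 [316. 390.]
 [316. 399.]
 [316. 408.]]
[([530, 171, 110, 89, 6833], [587.0, 211.0]), ([35, 271, 11, 10, 60], [39.0, 276.0]), ([46, 276, 6, 6, 26], [49.0, 279.0]), ([188, 324, 21, 65, 661], [195.0, 356.0]), ([418, 324, 22, 65, 666], [431.0, 356.0]), ([181, 384, 404, 45, 8648], [388.0, 415.0])]
```

play_rows:
  steps: [-1,0,0,-0.05,0,-1,0,0,-0.05,0,-1,0,0,-0.05,0,-1,0,0,0,0,-1,0,0,0,0,-1,0,0,0,0,-1,0,0,0,0,-1,0,0,0,0,-1,0,0,0,0,-1,0,0,0,0]

```text
time: 18.05
position: [0.6315, 0.0624, 0.1193]
tool_rot: [-0.061, 0.998, -0.0, -0.001]
ft_force: [4.4, -1.5, -13.5]
grip_width: 0.0459
grip_force: 40.0
```

```bash
cat > e.py <<'E'
from h import *
def look(f):
    b=cam('side');r=cv2.resize(b['image'][200:290,220:286],None,fx=6,fy=6,interpolation=cv2.INTER_CUBIC);cv2.imwrite(f'pics/{f}.png',r[:,:,::-1])
def edges(f,c):
    im=cv2.imread(f'pics/{f}.png')[:,:396].astype(int).mean(2)
    g=np.diff(im[:,c-4:c+5].mean(1));return [float(round(200+(i+1)/6-.5,2)) for i in range(270,450) if abs(g[i])>5 and abs(g[i])==abs(g[i-8:i+9]).max()]
E
python3 - <<'E'
from e import *
look('c10')
for c in(155,170,200,230,360):
    print(c,[(f,edges(f,c)) for f in('c7','c8','c10')])
go((.6329,.0628,.1137))
E
```

```text
155 [('c7', [248.83, 256.33]), ('c8', [245.83, 254.33, 268.0]), ('c10', [253.33, 268.0])]
170 [('c7', [249.0, 256.33, 270.5]), ('c8', [245.83, 255.67, 268.0, 271.0]), ('c10', [253.33, 268.0, 271.0])]
200 [('c7', [248.83, 256.5]), ('c8', [245.67, 254.5, 268.17]), ('c10', [253.33, 253.5, 267.5])]
230 [('c7', [248.83, 270.5]), ('c8', [245.83, 268.83]), ('c10', [])]
360 [('c7', [248.5, 256.33, 258.0]), ('c8', [245.5, 253.5, 255.5]), ('c10', [252.67])]
pos [0.6315 0.0624 0.1193] yawY 96.95 tz [-0.001 -0.    -1.   ] F [  4.1  -1.2 -14. ] w 0.0455 t 18.1
total [-0.047  0.008  0.188] row [-0.0047  0.0008  0.0188]
```

play_rows:
  steps: [-1,-0.03,0,0.1,0,-1,0,0,0.1,0,-1,0,0,0.1,0,-1,0,0,0.1,0,-1,0,0,0.08,0,-1,0,0,0.06,0,-1,0,0,0,0,-1,0,0,0,0,-1,0,0,0,0,-1,0,0,0,0]
  grip_force: 60

```text
time: 19.1
position: [0.6329, 0.0627, 0.1102]
tool_rot: [-0.061, 0.998, -0.0, 0.001]
ft_force: [-11.5, -0.0, 23.9]
grip_width: 0.0456
grip_force: 60.0
```

Run:
```python
from e import *
look('c11')
for c in(155,170,200,230,360):
    print(c,[(f,edges(f,c)) for f in('c7','c11')])
go((.6329,.0628,.1137))
```

```text
155 [('c7', [248.83, 256.33]), ('c11', [248.5, 256.33])]
170 [('c7', [249.0, 256.33, 270.5]), ('c11', [248.5, 257.67, 270.17])]
200 [('c7', [248.83, 256.5]), ('c11', [248.5, 256.5])]
230 [('c7', [248.83, 270.5]), ('c11', [248.5, 270.67])]
360 [('c7', [248.5, 256.33, 258.0]), ('c11', [248.5, 257.67])]
pos [0.6329 0.0627 0.1102] yawY 97.01 tz [ 0.003 -0.001 -1.   ] F [-11.2  -0.4  24.8] w 0.0455 t 19.15
total [-0.     0.004 -0.117] row [-0.      0.0004 -0.0117]
```

play_rows:
  steps: [-1,0.04,0,-0.08,0,-1,0.04,0,-0.09,0,-1,0,0,0,0,-1,0,0,0,0,1,0,0,0,0,1,0,0,0,0,1,0,0,0,0,1,0,0,0,0,1,0,0,0,0,1,0,0,0,0]

```text
time: 20.15
position: [0.6303, 0.0622, 0.1083]
tool_rot: [-0.061, 0.998, 0.0, -0.0]
ft_force: [0.7, -0.2, -0.4]
grip_width: 0.0832
grip_force: 0.0
```

play_rows:
  steps: [1,0,0,-0.3,0,1,0,0,-0.7,0,1,0,0,-1,0,1,0.3,0,-1,0,1,0.8,0,-1,0,1,0.9,0,-0.6,0,1,0.9,0,0,0,1,0.6,0,0,0,1,0.2,0,0,0,1,0,0,0,0]

```text
time: 21.15
position: [0.5201, 0.0488, 0.2472]
tool_rot: [-0.06, 0.998, -0.0, 0.001]
ft_force: [0.0, -0.6, 0.7]
grip_width: 0.0868
grip_force: 0.0
```

Run:
```python
from e import *
look('c12')
for c in(155,170,200,230,360):
    print(c,[(f,edges(f,c)) for f in('c7','c11','c12')])
go((.6329,.0628,.1137))
w=cam('wrist','w3.png')
n=np.array([np.cos(np.radians(6.95)),np.sin(np.radians(6.95)),0]);l=np.array([-n[1],n[0],0]);s=np.array([.6827,.0688,0])
print(proj(w,[s-.003*n+v*l+[0,0,.110+h] for v,h in((-.011,.005),(.011,.005),(-.011,.026),(.011,.026),(0,.015))]).round(1), 'sock',proj(w,[s-.07*n+[0,0,.121]]))
hsv=cv2.cvtColor(w['image'],cv2.COLOR_RGB2HSV);m=((hsv[...,0]>10)&(hsv[...,0]<30)&(hsv[...,1]>120)&(hsv[...,2]>60)).astype(np.uint8)
k,_,st,ce=cv2.connectedComponentsWithStats(m);print([(st[i].tolist(),ce[i].round().tolist()) for i in range(1,k) if st[i][4]>10 and 250<ce[i][0]<390])
```

```text
155 [('c7', [248.83, 256.33]), ('c11', [248.5, 256.33]), ('c12', [255.5])]
170 [('c7', [249.0, 256.33, 270.5]), ('c11', [248.5, 257.67, 270.17]), ('c12', [246.33, 255.5, 269.5, 271.5])]
200 [('c7', [248.83, 256.5]), ('c11', [248.5, 256.5]), ('c12', [246.5, 256.0, 257.67])]
230 [('c7', [248.83, 270.5]), ('c11', [248.5, 270.67]), ('c12', [246.5, 257.67, 269.5])]
360 [('c7', [248.5, 256.33, 258.0]), ('c11', [248.5, 257.67]), ('c12', [246.5, 256.5])]
pos [0.5211 0.0488 0.2471] yawY 96.93 tz [ 0.002 -0.    -1.   ] F [0.2 0.7 0.3] w 0.0869 t 21.2
total [-3.749  0.015  4.454] row [-0.3749  0.0015  0.4454]
[[302.6 391.2]
 [326.3 391.2]
 [301.9 407.6]
 [327.1 407.6]
 [314.5 398.8]] sock [[314.47662636 331.55137728]]
[([304, 390, 17, 15, 230], [312.0, 397.0])]
```

Run:
```python
from h import *
w=cv2.imread('pics/w3.png');s0=cv2.imread('pics/s0.png')
hs=cv2.cvtColor(s0,cv2.COLOR_BGR2HSV)
m=((hs[...,0]>10)&(hs[...,0]<30)&(hs[...,1]>120)&(hs[...,2]>80)).astype(np.uint8)
k,_,st,ce=cv2.connectedComponentsWithStats(m);print('side tongues',[st[i].tolist() for i in range(1,k) if st[i][4]>4 and 230<ce[i][0]<260 and ce[i][1]>200])
b=cam('side');c=cam('wrist')
n=np.array([np.cos(np.radians(6.95)),np.sin(np.radians(6.95)),0]);l=np.array([-n[1],n[0],0]);s=np.array([.6827,.0688,0])
for z in(.095,.105,.110,.115,.12,.125,.13):print(z,'side tip',proj(b,[s-.007*n+[0,0,z]]).round(1),'wrist tip/flush',proj(c,[s-.007*n+[0,0,z],s+[0,0,z]]).round(1).tolist())
print('plate top front',proj(c,[s-.003*n+[0,0,.16]]), 'tray/plate corner',proj(c,[s-.003*n+[0,0,.113]]))
for r in range(372,450,2):print(r,*[w[r,x][::-1].tolist() for x in(296,308,313,318,324,332)])
```

```text
side tongues [[243, 254, 5, 9, 27], [245, 279, 4, 8, 26], [246, 304, 4, 7, 22]]
0.095 side tip [[247.5 270.6]] wrist tip/flush [[314.4, 373.7], [314.4, 379.7]]
0.105 side tip [[247.2 265.7]] wrist tip/flush [[314.4, 380.4], [314.4, 386.5]]
0.11 side tip [[247.1 263.2]] wrist tip/flush [[314.5, 383.9], [314.5, 390.1]]
0.115 side tip [[247.  260.8]] wrist tip/flush [[314.5, 387.5], [314.5, 393.8]]
0.12 side tip [[246.8 258.3]] wrist tip/flush [[314.5, 391.2], [314.5, 397.5]]
0.125 side tip [[246.7 255.8]] wrist tip/flush [[314.5, 395.0], [314.5, 401.4]]
0.13 side tip [[246.6 253.3]] wrist tip/flush [[314.5, 398.9], [314.5, 405.3]]
plate top front [[314.65928171 428.67944835]] tray/plate corner [[314.46423995 389.64335049]]
372 [150, 153, 144] [150, 154, 143] [151, 155, 146] [151, 153, 146] [151, 154, 145] [150, 153, 143]
374 [252, 252, 249] [252, 253, 249] [252, 253, 249] [252, 252, 249] [252, 252, 249] [252, 253, 249]
376 [254, 254, 253] [254, 254, 253] [254, 254, 253] [254, 254, 253] [254, 254, 253] [254, 254, 253]
378 [254, 254, 252] [254, 254, 253] [254, 254, 253] [254, 254, 253] [
[... 2465 characters left out ...]
, 32] [30, 31, 33] [25, 31, 30] [30, 26, 32]
434 [31, 32, 31] [28, 28, 30] [28, 29, 31] [28, 27, 27] [32, 33, 36] [32, 31, 33]
436 [26, 26, 26] [29, 26, 31] [33, 35, 32] [28, 31, 32] [29, 29, 31] [29, 28, 31]
438 [30, 30, 31] [29, 29, 32] [29, 26, 31] [32, 32, 33] [29, 28, 32] [29, 31, 31]
440 [32, 32, 34] [31, 30, 34] [27, 29, 33] [28, 30, 31] [27, 31, 31] [33, 34, 35]
442 [28, 28, 32] [31, 30, 32] [27, 28, 31] [28, 28, 31] [28, 27, 33] [27, 29, 31]
444 [32, 31, 31] [32, 31, 32] [29, 31, 31] [28, 30, 31] [28, 29, 30] [26, 30, 31]
446 [29, 29, 32] [26, 26, 28] [26, 26, 29] [30, 32, 32] [27, 23, 26] [33, 36, 37]
448 [26, 27, 31] [29, 29, 33] [31, 30, 35] [30, 31, 34] [30, 31, 32] [29, 33, 34]
```

The pixel profile settles it. Beside the tongue the window's ledge shows at rows 388–393. In the tongue's columns (304–321) brass covers that ledge from row 388, so the tongue is out through the plate. Ledge height fits 0.110 m, and the upward pull was held at the plate end. Next, the valve.

play_rows:
  steps: [1,0.05,-0.3,0,0,1,0.1,-0.7,0,0,1,0.15,-0.95,0,0,1,0.15,-0.95,0,0,1,0.15,-0.95,0,0,1,0.15,-0.95,0,0,1,0.15,-0.95,0,0,1,0.15,-0.95,0,0,1,0.15,-0.95,0,0,1,0.15,-0.95,0,0]

```text
time: 22.35
position: [0.5112, -0.2142, 0.2462]
tool_rot: [-0.06, 0.998, -0.0, -0.0]
ft_force: [1.2, 0.5, 0.0]
grip_width: 0.0867
grip_force: 0.0
```

play_rows:
  steps: [1,0.15,-0.95,0,0,1,0.15,-0.95,0,0,1,0.1,-0.95,0.3,0,1,0.1,-0.75,0.5,0,1,0.07,-0.5,0.5,0,1,0,-0.3,0,0,1,0,0,0,0.6,1,0,0,0,0.6,1,0,0,0,0,1,0,0,0,0]

```text
time: 23.35
position: [0.5105, -0.3448, 0.2078]
tool_rot: [-0.002, 1.0, 0.0, 0.0]
ft_force: [0.1, -0.4, -0.1]
grip_width: 0.0868
grip_force: 0.0
```

Run:
```python
from h import *
w=cam('wrist','w4.png')
go((.507,-.345,.2))
print(proj(w,[[.507,-.345,.0],[.507,-.345,.065],[.59,-.35,0]]))
def circ(f,x0,x1,y0,y1,p):
    g=cv2.medianBlur(cv2.cvtColor(cv2.imread(f)[y0:y1,x0:x1],cv2.COLOR_BGR2GRAY),3)
    c=cv2.HoughCircles(g,cv2.HOUGH_GRADIENT,1.2,40,param1=100,param2=12,minRadius=p[0],maxRadius=p[1]);print(f,None if c is None else (c[0][:3]+[x0,y0,0]).round(1).tolist())
circ('pics/w3.png',260,370,280,385,(15,45))
g=cv2.cvtColor(w['image'],cv2.COLOR_RGB2HSV)
m=((g[...,2]<75)).astype(np.uint8)
k,_,st,ce=cv2.connectedComponentsWithStats(m);print([(st[i].tolist(),ce[i].round().tolist()) for i in range(1,k) if st[i][4]>150])
```

```text
pos [ 0.5105 -0.3449  0.2078] yawY 90.17 tz [ 0. -0. -1.] F [ 0.   0.3 -0.4] w 0.0873 t 23.4
total [ 0.115 -0.003  0.26 ] row [ 0.0115 -0.0003  0.026 ]
[[313.71631732 200.92027744]
 [313.86501547 217.7857532 ]
 [308.68062605 278.74153083]]
pics/w3.png [[313.4, 328.6, 23.6], [264.2, 304.6, 33.5], [313.4, 379.0, 27.6]]
[([249, 0, 302, 237, 29765], [382.0, 107.0]), ([578, 0, 62, 66, 2580], [618.0, 26.0]), ([52, 116, 45, 32, 236], [72.0, 130.0]), ([293, 266, 34, 36, 816], [310.0, 282.0]), ([112, 281, 528, 128, 17725], [455.0, 343.0]), ([0, 302, 640, 178, 49055], [234.0, 426.0]), ([306, 375, 28, 21, 202], [320.0, 383.0]), ([270, 381, 27, 31, 635], [283.0, 396.0]), ([231, 400, 27, 19, 210], [245.0, 405.0])]
```

Run:
```python
from h import *
g=cv2.cvtColor(cv2.imread('pics/w4.png'),cv2.COLOR_BGR2GRAY);c=cv2.imread('pics/w4.png').astype(int)
print(g[185:240:3,285:346:3])
s=(c.max(2)-c.min(2));print(s[185:240:3,285:346:3])
```

```text
[[ 54  53  52  53  56  57  56  55  55  57  58  56  56  55  53  53  55  57
   54  55  55]
 [ 52  55  57  54  53  55  56  52  57  56  56  55  58  55  54  54  54  54
   54  53  55]
 [ 57  54  56  55  56  58  49  39  30  27  35  47  55  53  54  52  55  54
   54  54  54]
 [ 54  59  54  57  58  50  23  29  38  42  38  22  37  54  53  50  55  54
   54  53  56]
 [ 54  56  53  56  55  34  43  66  75  72  70  58  33  42  55  55  55  55
   54  55  53]
 [ 57  57  54  55  50  44  72  74  73  73  74  74  65  36  54  55  55  53
   53  57  53]
 [ 56  55  56  57  55  65  74  75  76  77  78  75  71  49  54  53  54  51
   55  58  54]
 [ 59  58  61  59  56  73  75  78  77  79  78  80  74  63  51  53  53  56
   55  55  53]
 [ 59  59  56  57  61  76  80  78  81  79  80  78  77  68  52  56  57  55
   55  52  53]
 [ 60  55  54  55  64  74  80  81  84  83  79  79  77  72  55  57  57  60
   57  53  53]
 [ 57  56  56  57  66  77  78  82  82  81  82  80  76  72  56  55  56  57
   55  55  56]
 [ 70  72  72  72  74  75  78  79  82  81  81  82  75  75  58  53  55  55
   55  54  57]
 [113 113 116 118 108  75  78  7
[... 1146 characters left out ...]
 2  2  2  3  1  0  9 10  8 10 10  8  9]
 [10  9  9  9  5  1  3  3  3  3  2  1  1  2  8 10  9 11  7 10 10]
 [10 10  8 13  5  3  3  1  3  2  1  2  2  2  7 10 10 10  9 10  9]
 [14 15 15 15  9  1  2  1  2  3  1  2  2  2  9 10 10 10  6  9 11]
 [24 22 22 23 19  4  2  2  2  2  1  1  1  3 10  9 10  9  8  9  9]
 [25 25 23 23 23 10  1  1  2  2  2  1  1  9  9 11 11 10  7 12 21]
 [24 23 24 24 25 23 13  3  4  1  3  4  8 10 11 13 10  9 10 20 23]
 [24 24 24 24 24 25 24 21 20 16  9  8  8  8 11 11 11 12 21 21 22]
 [25 24 24 23 26 26 25 26 26 23 15  9 10 10 10 10 13 22 24 24 27]
 [26 26 24 26 30 27 26 25 24 23 23 17 13 15 16 22 24 24 24 26 26]
 [24 26 24 25 28 28 24 25 24 24 23 24 22 24 25 25 24 24 23 24 23]]
```

Run:
```python
from h import *
w=cam('wrist');c=w['image'].astype(int);m=((c.max(2)-c.min(2))<7).astype(np.uint8)
k,_,st,ce=cv2.connectedComponentsWithStats(cv2.medianBlur(m,3)[170:250,270:360]);print([(st[i].tolist()) for i in range(1,k) if st[i][4]>100])
x,y=.507,-.347
t=np.linspace(0,6.28,60)
P=np.array([[x+r*np.cos(a),y+r*np.sin(a),z] for r,z in((.0135,0),(.0135,.018),(.012,.02),(.012,.05),(.009,.06),(.001,.065)) for a in t]);q=proj(w,P);print(q.min(0),q.max(0),np.ptp(q,0))
q2=proj(w,P+[.003,0,0]);print(q2.min(0),q2.max(0));q2=proj(w,P+[0,-.003,0]);print(q2.min(0),q2.max(0))
```

```text
[[27, 20, 30, 40, 972]]
[297.25054534 187.29748871] [326.07526038 226.78820893] [28.82471504 39.49072022]
[297.28164754 190.35314176] [326.03496041 230.10745494]
[294.03676253 187.28987889] [322.87177061 226.77997132]
```

play_rows:
  steps: [1,0.02,-0.06,0.5,0,1,0,0,0.9,0,1,0,0,1,0,1,0,0,1,0,1,0,0,0.9,0,1,0,0,0.8,0,1,0,0,0.5,0,1,0,0,0.3,0,1,0,0,0.16,0,1,0,0,0,0]
  grip_force: 10

```text
time: 24.45
position: [0.5099, -0.3472, 0.0259]
tool_rot: [-0.001, 1.0, -0.0, 0.0]
ft_force: [0.8, 0.6, 1.0]
grip_width: 0.087
grip_force: 0.0
```

play_rows:
  steps: [-1,0,0,0,0,-1,0,0,0,0,-1,0,0,0,0,-1,0,0,0,0,-1,0,0,0,0,-1,0,0,0,0,-1,0,0,0,0,-1,0,0,0,0,-1,0,0,0,0,-1,0,0,0,0]

```text
time: 25.45
position: [0.5096, -0.347, 0.0257]
tool_rot: [-0.001, 1.0, 0.0, -0.0]
ft_force: [0.7, 1.0, 0.7]
grip_width: 0.0242
grip_force: 10.0
```

play_rows:
  steps: [-1,0,0,-0.3,0,-1,0,0,-0.7,0,-1,0,0,-1,0,-1,0,0,-1,0,-1,0,0.1,-1,0,-1,0,0.3,-1,0,-1,0,0.6,-0.8,0,-1,0,0.8,-0.4,0,-1,0,0.9,-0.1,0,-1,0,0.9,0,0]

```text
time: 26.45
position: [0.5098, -0.2385, 0.2165]
tool_rot: [-0.0, 1.0, -0.001, 0.001]
ft_force: [0.3, 0.6, 0.1]
grip_width: 0.0245
grip_force: 10.0
```

play_rows:
  steps: [-1,-0.2,0.9,0,0,-1,-0.3,0.9,0,0,-1,-0.4,0.9,0,0,-1,-0.4,0.9,0,0,-1,-0.4,0.9,0,0,-1,-0.4,0.9,0,0,-1,-0.4,0.9,0,0,-1,-0.4,0.9,0,0,-1,-0.3,0.9,0,0,-1,-0.2,0.9,0,0]

```text
time: 27.45
position: [0.6117, 0.0323, 0.2154]
tool_rot: [-0.001, 1.0, -0.0, 0.0]
ft_force: [-0.4, 0.0, -0.5]
grip_width: 0.0244
grip_force: 10.0
```

play_rows:
  steps: [-1,0,0.6,0,0,-1,0,0.3,0,0,-1,0,0.04,0,0,-1,0,0,0,0,-1,0,0,0,0,-1,0,0,0,0,-1,0,0,0,0,-1,0,0,0,0,-1,0,0,0,0,-1,0,0,0,0]

```text
time: 28.45
position: [0.6111, 0.0592, 0.2147]
tool_rot: [-0.001, 1.0, -0.0, -0.0]
ft_force: [0.1, 0.6, -0.6]
grip_width: 0.0244
grip_force: 10.0
```

Run:
```python
from e import *
go((.6118,.0593,.15))
look('c13')
for c in(170,200,230,360): print(c,edges('c12',c),edges('c13',c))
w=cam('wrist','w5.png')
n=np.array([np.cos(np.radians(6.95)),np.sin(np.radians(6.95)),0]);s=np.array([.6827,.0688,0])
print('sock',proj(w,[s-.07*n+[0,0,.121],[.6118,.0593,.121]]))
g=cv2.cvtColor(w['image'],cv2.COLOR_RGB2GRAY)
print(g[200:300:4,270:364:4])
```

```text
pos [0.6111 0.0592 0.2147] yawY 90.06 tz [-0. -0. -1.] F [ 0.1  0.6 -0.6] w 0.0244 t 28.45
total [-0.023  0.004  2.156] row [-0.0023  0.0004  0.2156]
170 [246.33, 255.5, 269.5, 271.5] [246.5, 255.5, 269.5]
200 [246.5, 256.0, 257.67] [246.5, 257.67]
230 [246.5, 257.67, 269.5] [246.5, 257.67, 269.5]
360 [246.5, 256.5] [255.33, 257.33]
sock [[315.77732017 243.23016586]
 [314.31414114 241.31589573]]
[[ 88  88  89  87  89  88  87  91  90  86  87  86  86  87  89  93  97 101
   95  88  87  89  87  89]
 [ 87  87  87  89  90  91  91  94  99 102 109 112 119 121 126 131 134 133
  110  90  90  90  88  88]
 [ 86  86 100 112 119 120 127 130 136 140 142 144 139 138 136 137 135 131
  131  87  87  87  87  88]
 [ 87  89 114 133 136 136 133 138 134 127  91  89  99 116 141 140 139 132
  135  91  87  86  88  88]
 [ 87  93 132 115 140 141 140 119  42  35  32  30  32  34  50 120 138 136
  132  95  84  86  84  88]
 [ 89  93 135 116 140 138 101  32  67  71  78  77  80  75  48  31 110 137
  129 102  87  87 143 200]
 [126 126 134 112 141 128  34  83  80  81  80  80  79  78  81  82  29 113
  127 124 124 125 201
[... 1124 characters left out ...]
01 201 200 132  55  16  19  21  30  44  46  41  30  18  16  20 246
  255 136 131 121 201 215]
 [200 200 200 200 102  23  16  31  56  60  58  57  59  57  53  24  21 153
  255 226 135 124 254 255]
 [148 153 148 142 112  25  31  57  59  59  60  58  59  59  57  57  26  98
  255 250 128  88 238 255]
 [ 18  27 135 140  85  21  56  58  59  61  60  60  61  59  59  57  51  31
  145 122  54  20  58 231]
 [ 19  17  25  27  25  45  58  59  59  59  59  59  61  58  59  57  57  29
   26  30  29  19  18 118]
 [ 18  19  26  27  28  56  59  55  59  60  59  60  61  59  60  59  57  51
   31  22  27  21  19 174]
 [ 14  23  29  28  30  57  57  61  60  60  61  62  59  60  60  58  58  56
   29  30  31  20  21 115]]
```

Run:
```python
from h import *
w=cam('wrist');g=cv2.cvtColor(w['image'],cv2.COLOR_RGB2GRAY)
print(g[205:276,314].tolist(), g[238,280:350].tolist())
t=np.linspace(0,6.28,90)
C=lambda x,y,z,r:proj(w,[[x+r*np.cos(a),y+r*np.sin(a),z] for a in t])
for nm,q in(('base',C(.6111,.0592,.1887,.0135)),('sock inner .6095',C(.6095,.0593,.121,.0175)),('sock .6118',C(.6118,.0593,.121,.0175)),('floor .6095',C(.6095,.0593,.113,.0175))):print(nm,q.min(0).round(1),q.max(0).round(1))
```

```text
[123, 136, 143, 142, 139, 133, 120, 90, 50, 29, 29, 35, 48, 66, 75, 78, 79, 81, 81, 78, 79, 80, 78, 77, 79, 80, 78, 79, 79, 80, 79, 78, 77, 81, 78, 77, 76, 79, 79, 77, 78, 79, 78, 78, 77, 78, 80, 78, 79, 76, 74, 64, 45, 24, 21, 19, 16, 18, 17, 21, 16, 12, 17, 17, 15, 24, 31, 49, 55, 57, 58] [138, 133, 126, 117, 114, 105, 93, 64, 41, 50, 84, 118, 123, 108, 87, 78, 79, 77, 78, 77, 78, 76, 77, 80, 77, 78, 78, 77, 79, 77, 78, 76, 79, 79, 81, 78, 78, 80, 78, 79, 77, 80, 80, 79, 78, 78, 77, 77, 78, 79, 78, 76, 76, 78, 86, 107, 122, 114, 78, 44, 37, 56, 87, 114, 129, 138, 145, 169, 196, 209]
base [289.1 256.1] [339.8 302.7]
sock inner .6095 [289.2 213.9] [339.3 261.6]
sock .6118 [289.3 217.1] [339.2 264.6]
floor .6095 [289.9 211.1] [338.5 257.6]
```

play_rows:
  steps: [-1,0.01,0,0.3,0,-1,0,0,0.5,0,-1,0,0,0.5,0,-1,0,0,0.4,0,-1,0,0,0.3,0,-1,0,0,0.2,0,-1,0,0,0.1,0,-1,0,0,0.1,0,-1,0,0,0.06,0,-1,0,0,0,0]

```text
time: 29.6
position: [0.6109, 0.0593, 0.1411]
tool_rot: [-0.001, 1.0, -0.0, 0.0]
ft_force: [0.3, 0.2, -0.9]
grip_width: 0.0242
grip_force: 10.0
```

play_rows:
  steps: [-1,0,0,0.03,0,-1,0,0,0.03,0,-1,0,0,0.02,0,-1,0,0,0.02,0,-1,0,0,0,0,-1,0,0,0,0,-1,0,0,0,0,-1,0,0,0,0,-1,0,0,0,0,-1,0,0,0,0]

```text
time: 30.6
position: [0.6109, 0.0593, 0.138]
tool_rot: [-0.001, 1.0, -0.0, 0.0]
ft_force: [-0.4, 0.0, 0.1]
grip_width: 0.0244
grip_force: 10.0
```

play_rows:
  steps: [-1,0,0,0.02,0,-1,0,0,0.01,0,-1,0,0,0,0,-1,0,0,0,0,-1,0,0,0,0,-1,0,0,0,0,-1,0,0,0,0,-1,0,0,0,0,-1,0,0,0,0,-1,0,0,0,0]

```text
time: 31.6
position: [0.6108, 0.0593, 0.137]
tool_rot: [-0.001, 1.0, 0.0, -0.0]
ft_force: [-1.0, 0.1, -0.8]
grip_width: 0.0241
grip_force: 10.0
```

play_rows:
  steps: [-0.35,0,0,0,0,-0.35,0,0,0,0,-0.3,0,0,0,0,-0.2,0,0,0,0,0,0,0,0,0,0,0,0,0,0,0,0,0,0,0,0,0,0,0,0,0,0,0,-0.1,0,0,0,0,-0.3,0]

```text
time: 32.6
position: [0.6101, 0.0593, 0.1486]
tool_rot: [-0.001, 1.0, 0.0, -0.001]
ft_force: [-0.2, -0.4, 0.3]
grip_width: 0.0436
grip_force: 0.0
```

play_rows:
  steps: [0,0,0,-0.6,0,0,0,0,-0.9,0,0,0,0,-1,0,0,0,0,-1,0,0,0,0,-0.7,0,0,0.5,0,-0.2,0,0,0.9,0,0,0,0,0.9,0,0,0,0,0.5,0,0,0,0,0,0,0,0]

```text
time: 33.6
position: [0.5248, 0.0595, 0.282]
tool_rot: [-0.001, 1.0, 0.0, -0.0]
ft_force: [0.4, -0.2, 0.1]
grip_width: 0.0435
grip_force: 0.0
```

Run:
```python
from e import *
go((.6118,.0593,.15))
b=cam('side','s9.png');w=cam('wrist','w6.png')
look('c14')
for c in(170,360): print(c,edges('c12',c),edges('c14',c))
t=np.linspace(0,6.28,90)
x,y,z=.6108,.0593,.113
P=np.array([[x+r*np.cos(a),y+r*np.sin(a),z+h] for r,h in((.0135,0),(.0135,.018),(.012,.05),(.009,.06),(.001,.065)) for a in t])
for n,c in(('s',b),('w',w)):
    q=proj(c,P);im=c['image'].astype(int);m=(((im.max(2)-im.min(2))<9)&(im.max(2)<105)).astype(np.uint8)
    x0,y0=(q.min(0)-12).astype(int);x1,y1=(q.max(0)+12).astype(int)
    k,_,st,ce=cv2.connectedComponentsWithStats(m[y0:y1,x0:x1]);print(n,q.min(0).round(1),q.max(0).round(1),[(st[i]+[x0,y0,0,0,0]).tolist() for i in range(1,k) if st[i][4]>40])
    print(cv2.cvtColor(c['image'],cv2.COLOR_RGB2GRAY)[y0:y1:4,x0:x1:3])
```

```text
pos [0.5248 0.0595 0.282 ] yawY 90.08 tz [-0.001  0.    -1.   ] F [ 0.4 -0.2  0.1] w 0.0435 t 33.6
total [-2.901 -0.01   4.397] row [-0.2901 -0.001   0.4397]
170 [246.33, 255.5, 269.5, 271.5] [246.33, 255.5, 269.5, 271.5]
360 [246.5, 256.5] [256.5, 270.5]
s [275.4 228.2] [290.5 264.6] [[276, 236, 16, 22, 265]]
[[113  87  65  69  69 196 195 197 199 147 140  39  40]
 [ 83  73  65  67  75 231 228 240 234 244 165 116  38]
 [ 65  65  64  66  71 132 123 120 108 108 105 107 101]
 [ 64  65  65  65  73 120 106 113  64  99 110 106 110]
 [ 63  67  66  65  72 110 141 155 132  99 101 103 103]
 [ 46  28  62  67  79 106 120 119  89  91 100 100 104]
 [ 53  65  63  65  79  85  90  86  80  69 105 111 109]
 [ 61  65  68  86  73  80  83  78  76  66 103 107 109]
 [183 187 174 176 177  75  77  75  71  65 220 140 118]
 [142 144 143 141 141  69  72  74  70  64 142 122 116]
 [142 140 144 140 107  48  68  69  69  20 142 125 107]
 [144 147 146 142 145 143 142 143 145 143 141 106 105]
 [144 143 145 141 142 143 142 142 142 143 143 112 114]
 [140 141 141 140 140 142 141 141 140 142 141 111 114]
 [119 118 115 111 
[... 945 characters left out ...]
 56  47 120 239 242 231]
 [118 203 152 209 151  68  77  86  88  86  87  84  68  79 234 245 242 229]
 [243 232 196 122 125  78  90  96 102 103 100  94  87  82 233 243 243 232]
 [244 238 220 120 162  89  97 106 110 113 108 102  94 106 236 243 243 219]
 [183 157 228 118 228 124  99 110 117 117 111 105 101 218 244 244 244 238]
 [138 107 222 132 230 235 130 104 110 112 108 105 206 244 244 244 245 226]
 [167 145 137  98 121 173 167 106  69  70  80 153 174 173 172 173 174 150]
 [ 41  43  44  43  42  43  44  43  41  43  42  43  44  42  45  42  40  42]
 [ 44  47  46  43  46  46  44  45  45  44  46  43  46  46  44  44  47  44]
 [ 46  43  47  49  46  47  45  48  49  47  48  47  45  44  45  46  46  48]]
```

The wrist picture shows the valve upright inside the socket ring (rows 286–343, as predicted), and the shelf edges have not moved. The arm is clear, so I'm handing in.

```bash
python3 -c "
from rig import robot
print(robot.hand_in())"
```

```text
the job is handed in; nothing more can be done
None
```

I hung the shelf in the top slots and pressed it home, then stood the small grey valve upright in the socket; the job was handed in at about 34 s. I judged the tongue snapped out from a wrist-image pixel profile and the upward-pull test rather than a clear close-up, and did not re-check the bystanders afterwards.

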